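# Steady the rocking knock-off stand with a wedge

### The arm

A 6-joint arm with a two-finger parallel gripper is mounted at the origin on the work surface. World frame = base frame: x ahead of the robot, y to its left, z up, the work surface at z = 0. Lengths are in m, angles in degrees, forces in N, time in s.
With the tool pointing down it reaches from about 0.275 to 1 m from the base axis. Payload 8.4 kg.
Tool frame: the origin (TCP) lies midway between the tips of the shut fingers; the grasp point (between the pads) lies 19 mm behind it; z points along the fingers, y is the line along which they close (so a half turn about z gives the same grasp; the last joint's range is limited). The gripper opens to 85 mm and grips with 20 to 120 N. Pads are 22 mm wide; open, the fingers measure 114 mm over their backs; the gripper's body (76 mm by 85 mm) begins 54 mm behind the grasp point. The pads swing forward as they close: fully open they stand 13 mm farther back than shut.
Start: joints at [72.857, 20.225, 93.587, -0, 66.188, -0.138], TCP at [0.183, 0.598, 0.231] pointing down, gripper open.
Joint ranges: [-150.9, 150.9], [-52.94, 120.26], [3.33, 152.33], [-74.26, 254.26], [0, 154.13], [-172.89, 172.89]. Speed limits (degrees/s): [127.2, 127.2, 159.86, 180, 180, 180].

### API

Orientations are given as [roll, pitch, yaw] about the fixed x, y, z axes, in that order (R = Rz(yaw) Ry(pitch) Rx(roll)).
In Python, from bench import sense, capture, hand_in gives the robot as it stands. The module is installed in compiled form; this text tells all that it offers.
- The arm moves only by the tool jog_arm, never from a script. Its argument "increments" is a list of rows, each a list of 5 numbers: the shift along the tool's x, y, z in m, then the turn about the tool's z in rad, then the opening, from 0 (shut) to 1 (fully open). A call has 1 to 20 rows; each row is the pose to reach, as a shift and turn from the pose commanded when the call began, along the tool's axes at that moment; what a row does not reach only later rows make up. A row lasts 1/12 s, in which the tool goes at most 41.7 mm and 7.16 degrees, less where a joint would pass 70% of its speed; a pose out of reach is approached as far as the arm can. A call with a gripper value outside its range is refused whole. The fingers move at their own pace and stop on an object; the grip force is fixed at half the most. Time passes only in rows, so rows that repeat a pose let the fingers close. It gives the time, the measured TCP pose, the force, the opening and the grip force at its end, in the units of the state.
- sense(): the state, without advancing time (a new reading comes with each control period).
- capture(name): name is "scene" or "top"; returns a dict with "image" (420x560x3 uint8, red, green, blue), "fx", "fy", "cx", "cy" (pixels), "extrinsics" (4x4, takes a point from camera to world coordinates). Camera axes: x right, y down, z forward; pixel columns grow to the right and rows downward; lengths in m; the calibration is good to about 2 mm. A picture is of the moment at which its call begins. There is no depth.
- hand_in(): hands the job in; it is judged then, once.
The state is a dict: "t": time; "joint_positions": joint angles; "qd": joint speeds; "effort": joint torques, N m; "tcp_pos": TCP position; "orientation": TCP orientation; "contact_force": force on the tool from outside, world axes, zero at the start; "wrist_torque": the same for the moment, N m; "opening": opening from 0.0 (shut) to 1.0 (fully open); "grasp_force": force on a finger pad.
Only numpy, scipy, OpenCV 4.12 (cv2) and the standard library are available. Lean on these libraries where they do the work, as an engineer would, in place of code of your own. Each camera call takes 0.05 s, during which the arm holds its last target. There are 200 camera calls.

### The job

The brick-topped knock-off stand rocks because one leg has lost its rubber foot. Without picking anything up, push the wooden wedge squarely in under that bare leg until it is snug, then press down with a fingertip (5 to 10 N is plenty) on the stand's top corner over that leg to check that it no longer rocks (if it still gives, push the wedge further in and test again). Leave the wedge snug in place, the stand level and where it stood, and the glass pumpkin and the tools undisturbed.

Things in the scene. Friction and masses are not known exactly. Their poses are not given: they have to be found in the camera images.
- stand: Loose stand, about 1.9 kg: 240 x 240 mm rusty angle-iron frame with two pale fire bricks, brick top 112 mm above the bench, four 20 mm square legs centred 110 mm either way of the middle, a back-stop brick 40 mm wide, 50 mm high on top along its -x edge. Origin: on the bench under its middle; z up, x, y along its sides. Slides if pushed sideways with some 8 N.
- bare_foot (a point): Centre of the lower end (20 x 20 mm) of the leg without a rubber foot, at the stand's (+x, -y) corner; it hangs 8 mm above the bench while the stand is level. The other legs wear black rubber feet 27 mm square, 34 mm tall; the stand rests level on these three. Axes as stand.
- bare_corner (a point): The place to press: point on the brick top straight above the bare leg, 112 mm above the bench, 10 mm in from both outer faces of the frame. Unwedged, a press of about 2 N here tips the corner down 8 mm. Axes as stand.
- wedge: Wooden wedge, flat on the bench, thin end towards the bare leg: 110 mm long, 45 wide, 3 mm high at the thin end (x = +55 mm) rising evenly to 23 mm at the upright thick end (x = -55 mm). 45 g. Origin: centre of underside; z up. It goes in along the stand's +y. Slides freely under 1 N; under the leg the push rises fast: 4 to 6 N leaves it snug, held by friction.
- pumpkin: Red blown-glass pumpkin, 86 mm across, 75 mm high, 0.35 kg, standing on the stand's bricks. Origin: centre of its underside. Leave it standing.
- jacks: Steel jacks (big sprung tongs), 310 mm long along x, 70 mm wide, 16 mm high, lying on the bench on the stand's +x side. Origin: mid underside. Leave alone.
- block: Cherry-wood block: a cup 94 mm across and 55 mm high with a 20 mm round handle, 155 mm long, to its -x. Origin: centre under the cup. Leave alone.
- wax: Round cake of beeswax, 72 mm across, 28 mm high. Origin: centre of its underside. Leave alone.
- shears: Steel shears lying along x, 230 mm long, 110 mm wide, 11 mm high. Origin: under the pivot. Leave alone.
- paddle: Cherry-wood paddle lying flat along x, 320 mm long, 85 mm wide, 14 mm thick, handle to -x. Origin: under the neck. Leave alone.
- charred_log: Charred wooden block 85 x 130 x 60 mm. Origin: centre of its underside. Leave alone.
Not all that is in view belongs to the job. What is shaped like the pumpkin but turquoise or yellow is not meant.

How it is judged (in metres and radians):
On the way, in this order (a step that is already met when the one before it is completed fails the run):
1. the wedge's thin end has gone under the bare leg (x of bare_foot in the frame of wedge below 0.05 m and y of bare_foot in the frame of wedge between -0.018 and 0.018 m), for 0.1 s.
2. the corner over the bare leg is pressed down with 4 N or more, the wedge takes the load and the stand does not tip (under 0.009 rad) (contact force between the fingers and stand above 4 N and horizontal distance between the grasp point and bare_corner below 0.06 m and contact force between wedge and stand above 3 N and angle between stand's own z axis and vertical below 0.009 rad), for 0.2 s.
At the end, for the whole second after the job is handed in: The wedge lies flat under the bare leg (leg centre within 16 mm of its centre line, 12 mm or more in from its thin end, so no gap over 1 mm; within 0.4 rad of the stand's y); the stand is level within 0.009 rad, under 25 mm from its start and at rest, the pumpkin upright on it (x of bare_foot in the frame of wedge between 0 and 0.043 m and y of bare_foot in the frame of wedge between -0.016 and 0.016 m and angle between the x axis of wedge and the y axis of stand, either way round below 0.4 rad and angle between stand's own z axis and vertical below 0.009 rad and height (world z) of wedge below 0.006 m and distance of stand from where it was at the start of the episode below 0.025 m and linear speed of each of stand, wedge below 0.01 m/s and angle between pumpkin's own z axis and vertical below 0.1 rad and height (world z) of pumpkin above 0.1 m); the robot touches nothing.
It fails at once if the wedge is picked up or tipped over (height (world z) of wedge above 0.01 m or angle between wedge's own z axis and vertical above 0.3 rad).
It fails at once if the stand is lifted, tipped over or shoved along the bench by more than 30 mm (distance of stand from where it was at the start of the episode above 0.03 m or angle between stand's own z axis and vertical above 0.1 rad).
It fails at once if the stand is pressed or struck with more than 40 N (contact force between the fingers and stand above 40 N).
It fails at once if the glass pumpkin slides, is lifted or topples (distance of pumpkin from where it was at the start of the episode above 0.04 m or angle between pumpkin's own z axis and vertical above 0.3 rad).
It fails at once if a tool, the wax or the log is moved by more than 30 mm (distance of any of jacks, block, wax, shears, paddle, charred_log from where it was at the start of the episode above 0.03 m).
It also fails if it takes over 54 s, if anything falls off the work surface, if the arm or the gripper's body presses on something with over 40 N, if the wrist force passes 120 N, or if a joint passes its speed limit or range.

## Working session

There is one attempt and no reset: what is moved stays moved. The work goes in short steps, Python scripts to look and compute and a tool call to move; the robot and the scene stay as the last step left them, time stands still between calls to the robot, and variables do not carry over. Pictures are saved under pics/ and viewed, at most 10 in all, crops included, and the job is handed in when it is done.

Besides the shell and the picture viewer there is one more tool, called after "Call:" as name(argument=value, ...), one argument or row to a line, values as JSON. jog_arm: Moves the arm, as the interface text tells. Its arguments: {"type":"object","properties":{"increments":{"type":"array","items":{"type":"array","items":{"type":"number"}}}},"required":["increments"]}

```bash
mkdir -p pics
cat > h.py <<'E'
import numpy as np, cv2
from bench import sense, capture, hand_in
def ray(c,u,v,z=0.):
    E=np.array(c["extrinsics"]); d=E[:3,:3]@[(u-c["cx"])/c["fx"],(v-c["cy"])/c["fy"],1]
    o=E[:3,3]; return o+d*(z-o[2])/d[2]
def proj(c,p):
    E=np.linalg.inv(np.array(c["extrinsics"])); q=E[:3,:3]@np.array(p)+E[:3,3]
    return c["fx"]*q[0]/q[2]+c["cx"], c["fy"]*q[1]/q[2]+c["cy"]
def save(c,n,box=None,s=1):
    im=c["image"][:,:,::-1]
    if box: im=im[box[1]:box[3],box[0]:box[2]]
    cv2.imwrite("pics/"+n,cv2.resize(im,None,fx=s,fy=s,interpolation=cv2.INTER_CUBIC))
E
python3 - <<'E'
from h import *
print(sense())
for n in("scene","top"):
    c=capture(n); save(c,n+"0.png",None,1.4); print(n,c["fx"],c["cx"],c["cy"],np.round(c["extrinsics"],3).tolist())
E
```

```text
{'t': 0.0, 'joint_positions': array([ 7.28560345e+01,  2.02630793e+01,  9.36310739e+01, -1.27416820e-04,
        6.61872630e+01, -1.37975501e-01]), 'qd': array([-0.06372163, -0.02961795, -0.0114649 ,  0.04709043, -0.06006399,
        0.02584424]), 'effort': array([ 2.53693361e-03, -6.05265284e+01, -3.42076135e+01,  7.06044716e-05,
        9.34877928e-03,  1.76698353e-05]), 'tcp_pos': array([0.18265483, 0.59719804, 0.2305403 ]), 'orientation': array([-1.79918584e+02, -7.95640868e-05,  1.62994061e+02]), 'contact_force': array([-0.52918166,  0.6839836 , -0.68576053]), 'wrist_torque': array([0.0542807 , 0.01733501, 0.00483802]), 'grasp_force': 0.0, 'opening': 0.9981498525825973}
scene 492.77167955575493 275.45984169319655 206.05154019037676 [[-0.845, 0.403, -0.352, 1.032], [0.535, 0.641, -0.55, 0.791], [0.004, -0.653, -0.757, 1.205], [0.0, 0.0, 0.0, 1.0]]
top 381.013187854003 270.35243560216344 204.43959767081822 [[-0.022, -0.999, 0.032, 0.481], [-1.0, 0.022, 0.001, -0.009], [-0.001, -0.032, -0.999, 1.241], [0.0, 0.0, 0.0, 1.0]]
```

View pics/scene0.png

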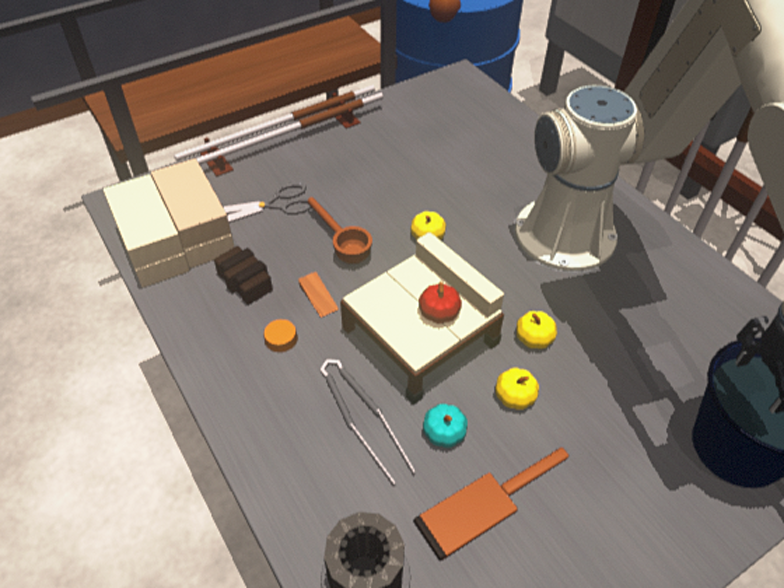

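View pics/top0.png

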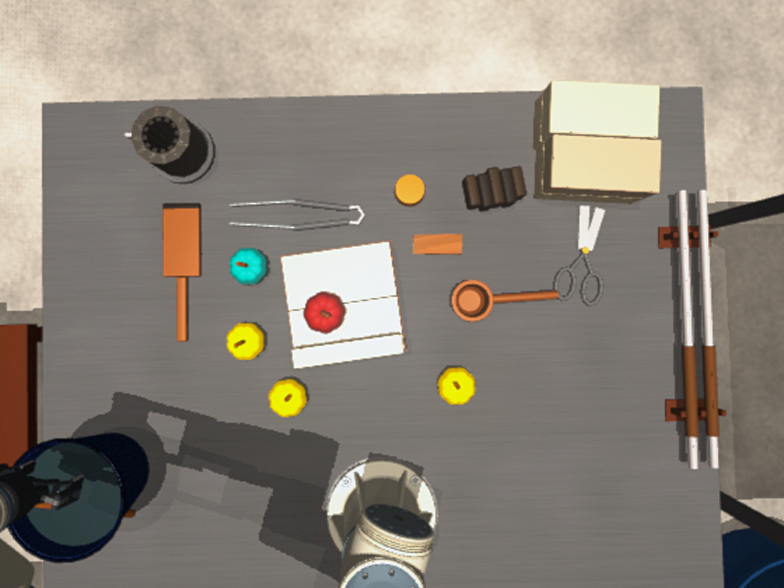

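The red pumpkin at scene (440,302) is on the stand; the yellow and turquoise ones are decoys. The wooden things near it are:
- the wedge at scene (318,293), top (437,244);
- the block's cup at top (472,300);
- the paddle at top (182,240).

Only the first is a small tapered rectangle, and it lies on the -y side of the stand's (+x,-y) corner at top (390,243). I'll confirm that with an enlarged crop and measure it.

```bash
cat > m.py <<'E'
from h import *
def wedge(c):
    hsv=cv2.cvtColor(c["image"],cv2.COLOR_RGB2HSV)
    m=cv2.inRange(hsv,(5,90,60),(20,255,255)); m[:,:286]=0;m[:,345:]=0;m[:160]=0;m[190:]=0
    k=max(cv2.findContours(m,0,cv2.CHAIN_APPROX_NONE)[0],key=cv2.contourArea)
    b=cv2.boxPoints(cv2.minAreaRect(k)); return b[np.argsort(b[:,0])],cv2.contourArea(k)
def stand(c):
    g=c["image"].min(2); m=(g>170).astype(np.uint8); m[:,:180]=0;m[:,305:]=0;m[:160]=0;m[275:]=0
    k=max(cv2.findContours(m,0,cv2.CHAIN_APPROX_NONE)[0],key=cv2.contourArea)
    p=cv2.approxPolyDP(k,3,True)[:,0]; return p,k[:,0]
E
python3 - <<'E'
from m import *
c=capture("top")
b,a=wedge(c); print("wedge px",b.round(1).tolist(),a)
for (u,v),z in zip(b,(.003,.003,.023,.023)): print(ray(c,u,v,z).round(4))
p,k=stand(c); print(p.tolist())
for u,v in p: print(ray(c,u,v,.112).round(4), ray(c,u,v,.162).round(4))
save(c,"ctop.png",(190,150,350,270),5)
c=capture("scene"); save(c,"csc.png",(200,160,370,290),4.6)
E
```

```text
wedge px [[295.0, 167.0], [295.0, 181.0], [329.0, 167.0], [329.0, 181.0]] 472.5
[ 0.6414 -0.0913  0.003 ]
[ 0.5956 -0.0902  0.003 ]
[ 0.6364 -0.1991  0.023 ]
[ 0.5914 -0.1978  0.023 ]
[[277, 173], [201, 184], [210, 247], [286, 237], [283, 212], [277, 211], [282, 210]]
[ 0.6106 -0.0302  0.112 ] [ 0.6049 -0.0292  0.162 ]
[0.5828 0.1963 0.112 ] [0.5783 0.1872 0.162 ]
[0.3957 0.1727 0.112 ] [0.3995 0.1647 0.162 ]
[ 0.4202 -0.0525  0.112 ] [ 0.4229 -0.0506  0.162 ]
[ 0.4943 -0.0453  0.112 ] [ 0.4937 -0.0437  0.162 ]
[ 0.4977 -0.0276  0.112 ] [ 0.4969 -0.0268  0.162 ]
[ 0.5003 -0.0425  0.112 ] [ 0.4995 -0.041   0.162 ]
```

View pics/ctop.png

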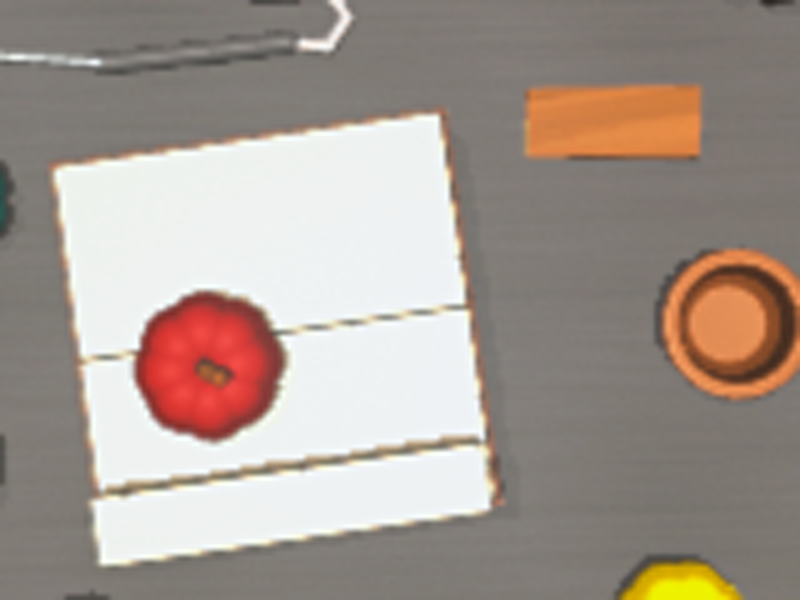

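View pics/csc.png

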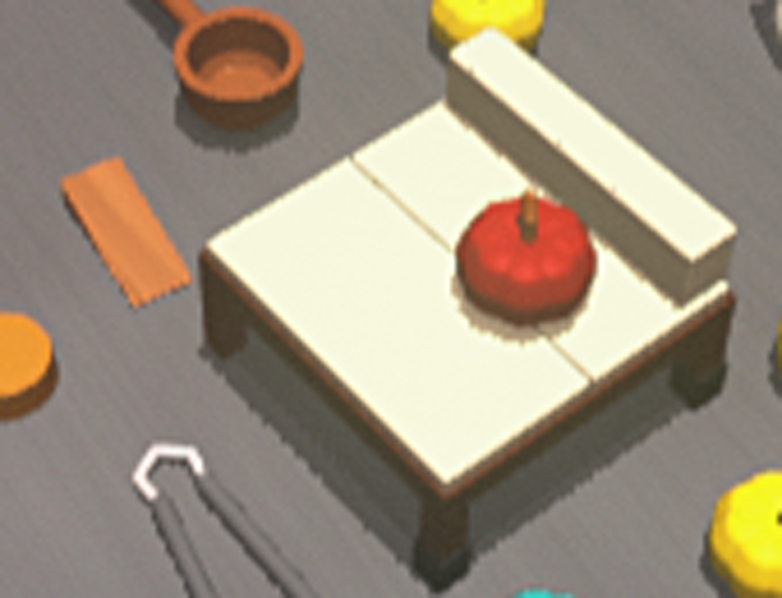

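Both crops agree. The wedge's thin end is at crop-top (526,122), facing the stand's bare corner at (444,112), and in the scene view the footless leg is at crop (222,340). Next I refine the corner from both views and work out the approach.

```bash
cat > g.py <<'E'
from h import *
# tool-frame shift & turn from measured pose to (x,y,z,yaw)
def delta(p,yaw):
    s=sense(); a=np.radians(s["orientation"][2]); d=np.array(p)-s["tcp_pos"]
    x=np.array([np.cos(a),np.sin(a),0]); y=np.array([np.sin(a),-np.cos(a),0])
    return np.round([d@x,d@y,-d[2],np.radians(s["orientation"][2]-yaw)],4).tolist()
E
python3 - <<'E'
from m import *; from g import *
from scipy.ndimage import gaussian_filter
c=capture("top")
def line(P):
    vx,vy,x0,y0=cv2.fitLine(np.float32(P),cv2.DIST_HUBER,0,.01,.01).ravel(); return np.array([x0,y0]),np.array([vx,vy])
p,k=stand(c)
A=[q for q in k if 206<q[0]<272 and q[1]<190]; 
B=[q for q in k if 274<q[0] and 177<q[1]<207]
C=[q for q in k if q[0]<210 and 188<q[1]<225]
print(len(A),len(B),len(C))
WA=[ray(c,u,v-.5,.112)[:2] for u,v in A];WB=[ray(c,u+.5,v,.112)[:2] for u,v in B];WC=[ray(c,u-.5,v,.112)[:2] for u,v in C]
L=[line(w) for w in(WA,WB,WC)]
X=lambda a,b:a[0]+a[1]*np.linalg.solve(np.c_[a[1],-b[1]],b[0]-a[0])[0]
for l in L: print("ang",np.degrees(np.arctan2(l[1][1],l[1][0])))
k1,k2=X(L[0],L[1]),X(L[0],L[2]); print("white corners",k1,k2,np.linalg.norm(k1-k2))
s=capture("scene")
print("scene corner",ray(s,200+(207.5)/4.6-.5,160+245.5/4.6-.5,.112))
d=(k2-k1)/np.linalg.norm(k2-k1); yaw=np.degrees(np.arctan2(-d[0],d[1])); mid=(k1+k2)/2
print("yaw",yaw)
print(delta([.617,-.146,.30],97),delta([.617,-.146,.10],97))
E
```

```text
65 29 36
ang -83.15065
ang 6.8138323
ang 6.9626284
white corners [ 0.61298764 -0.03138625] [0.58543444 0.1980016 ] 0.23103672
scene corner [ 0.61372185 -0.02852651  0.112     ]
yaw 6.849337
[-0.6327, -0.584, -0.069, 1.1519] [-0.6327, -0.584, 0.131, 1.1519]
```

Call:
jog_arm(
  increments=[
    [0,0,-0.04,0,1],
    [0,0,-0.07,0,1],
    [-0.1,-0.093,-0.07,0.12,1],
    [-0.643,-0.6,-0.07,1.154,1],
    [-0.643,-0.6,-0.07,1.154,1],
    [-0.643,-0.6,-0.07,1.154,1],
    [-0.643,-0.6,-0.07,1.154,1],
    [-0.643,-0.6,-0.07,1.154,1],
    [-0.643,-0.6,-0.07,1.154,1],
    [-0.643,-0.6,-0.07,1.154,1],
    [-0.643,-0.6,-0.07,1.154,1],
    [-0.643,-0.6,-0.07,1.154,1],
    [-0.643,-0.6,-0.07,1.154,1],
    [-0.643,-0.6,-0.07,1.154,1],
    [-0.643,-0.6,-0.07,1.154,1],
    [-0.643,-0.6,-0.07,1.154,1],
    [-0.643,-0.6,-0.07,1.154,1],
    [-0.643,-0.6,-0.07,1.154,1],
    [-0.643,-0.6,-0.07,1.154,1],
    [-0.643,-0.6,-0.07,1.154,1],
  ],
)

```text
t: 1.97
tcp_pos: [0.5582, -0.0541, 0.3014]
orientation: [180.0, -0.0, 96.9]
contact_force: [1.0, 1.1, 0.1]
opening: 1.0
grasp_force: 0.0
```

Call:
jog_arm(
  increments=[
    [-0.117,0.05,0,0,1],
    [-0.117,0.05,0,0,1],
    [-0.117,0.05,0,0,1],
    [-0.117,0.05,0,0,1],
    [-0.117,0.05,0,0,1],
    [-0.117,0.05,0.1,0,1],
    [-0.117,0.05,0.2,0,1],
    [-0.117,0.05,0.25,0,1],
    [-0.117,0.05,0.25,0,1],
    [-0.117,0.05,0.25,0,1],
    [-0.117,0.05,0.25,0,1],
  ],
)

```text
t: 2.88
tcp_pos: [0.6206, -0.1608, 0.0501]
orientation: [180.0, -0.0, 96.9]
contact_force: [0.4, 0.5, -0.4]
opening: 0.999
grasp_force: 0.0
```

Run:
```python
from g import *
s=sense();print(s["tcp_pos"],s["orientation"],s["contact_force"])
print(delta([.6224,-.1645,.002],96.85))
save(capture("scene"),"sq.png",(180,120,360,280),4)
```

```text
[ 0.62060267 -0.1607618   0.05008294] [ 1.79971645e+02 -4.29439362e-03  9.69321833e+01] [ 0.3898382   0.45015835 -0.41092674]
[-0.0039, 0.0013, 0.0481, 0.0014]
```

View pics/sq.png

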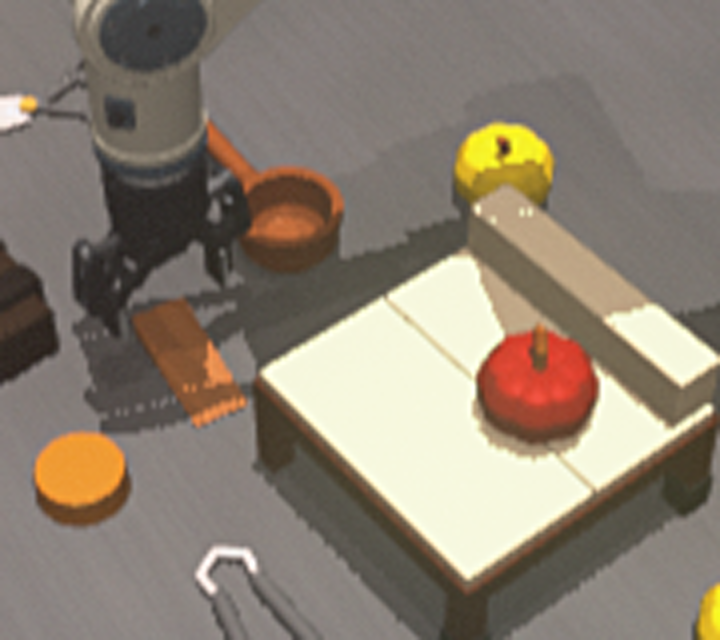

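The open fingers straddle the wedge at crop (160,300), clear of the block's cup (290,220) and the wax (80,475). I'll go down and close gently to square the wedge up.

Call:
jog_arm(
  increments=[
    [-0.004,0.001,0.03,0,1],
    [-0.004,0.001,0.046,0,1],
    [-0.004,0.001,0.046,0,0.8],
    [-0.004,0.001,0.046,0,0.65],
    [-0.004,0.001,0.046,0,0.58],
    [-0.004,0.001,0.046,0,0.54],
    [-0.004,0.001,0.046,0,0.52],
    [-0.004,0.001,0.046,0,0.5],
    [-0.004,0.001,0.046,0,0.5],
    [-0.004,0.001,0.046,0,0.5],
    [-0.004,0.001,0.046,0,0.5],
    [-0.004,0.001,0.046,0,0.5],
  ],
)

```text
t: 3.93
tcp_pos: [0.624, -0.166, 0.008]
orientation: [179.8, 0.0, 96.9]
contact_force: [-2.6, 1.9, 9.4]
opening: 0.512
grasp_force: 42.7
```

Call:
jog_arm(
  increments=[
    [0,0,-0.001,0,0.7],
    [0,0,-0.001,0,0.9],
    [0,0,-0.001,0,1],
    [0,0,-0.001,0,1],
    [0,0,-0.03,0,1],
    [0,0,-0.06,0,1],
    [-0.04,0,-0.06,0,0.7],
    [-0.075,0,-0.06,0,0.3],
    [-0.075,0,-0.06,0,0],
    [-0.075,0,-0.06,0,0],
    [-0.075,0,-0.06,0,0],
    [-0.075,0,-0.06,0,0],
    [-0.075,0,-0.06,0,0],
  ],
)

```text
t: 5.02
tcp_pos: [0.6313, -0.2393, 0.0649]
orientation: [-179.9, -0.0, 96.9]
contact_force: [0.7, 0.1, 0.2]
opening: 0.006
grasp_force: 0.0
```

Run:
```python
from m import *
s=sense();print(s["tcp_pos"],s["orientation"],s["contact_force"],s["opening"])
c=capture("top");b,a=wedge(c);print(b.tolist(),a)
save(c,"al.png",(240,140,360,230),6)
p,k=stand(c);print(p.tolist())
```

```text
[ 0.63128404 -0.23925341  0.06489514] [-1.79949290e+02 -3.69069091e-02  9.69324021e+01] [0.65709785 0.14404328 0.20930772] 0.005942276819955087
[[293.2615661621094, 167.09231567382812], [295.0923156738281, 181.73846435546875], [328.2154235839844, 162.72308349609375], [330.0461730957031, 177.36923217773438]] 463.5
[[277, 173], [201, 184], [210, 247], [250, 241], [260, 221], [285, 229], [283, 213], [277, 211], [282, 210]]
```

View pics/al.png

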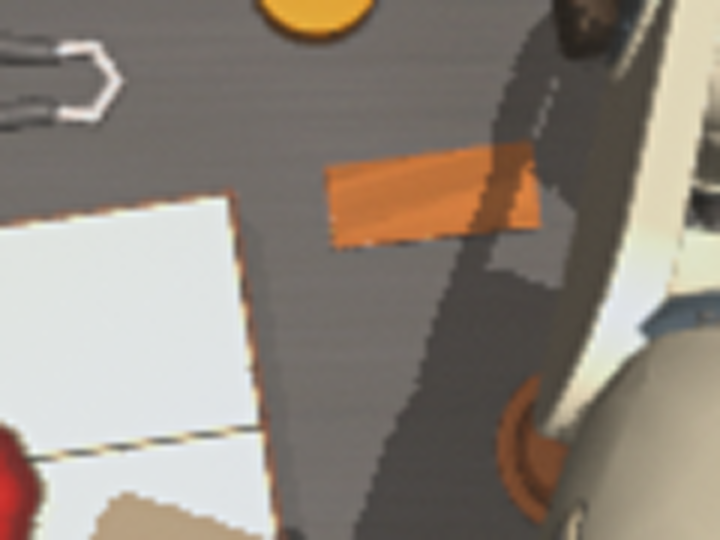

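The wedge is now parallel to the stand's y axis (thin end at crop (330,208), thick end at (535,185)) and in line with the corner leg. Next I lower the shut fingers behind it and push.

Call:
jog_arm(
  increments=[
    [0,0,0.03,0,0],
    [0,0,0.057,0,0],
    [0,0,0.057,0,0],
    [0,0,0.057,0,0],
    [0.01,0,0.057,0,0],
    [0.02,0,0.057,0,0],
    [0.025,0,0.057,0,0],
    [0.03,0,0.057,0,0],
    [0.035,0,0.057,0,0],
    [0.04,0,0.057,0,0],
    [0.045,0,0.057,0,0],
    [0.05,0,0.057,0,0],
    [0.055,0,0.057,0,0],
    [0.06,0,0.057,0,0],
    [0.065,0,0.057,0,0],
    [0.07,0,0.057,0,0],
    [0.075,0,0.057,0,0],
    [0.08,0,0.057,0,0],
    [0.083,0,0.057,0,0],
    [0.083,0,0.057,0,0],
  ],
)

```text
t: 6.73
tcp_pos: [0.6215, -0.1574, 0.0082]
orientation: [-180.0, -0.0, 96.9]
contact_force: [-0.7, 0.1, 0.0]
opening: -0.002
grasp_force: 0.0
```

Run:
```python
from m import *
s=sense();print(s["tcp_pos"],s["orientation"],s["contact_force"],s["opening"])
c=capture("top");save(c,"p1.png",(240,140,360,230),6)
```

```text
[ 0.62151005 -0.15735374  0.00823118] [-1.79983583e+02 -1.19431371e-02  9.69029159e+01] [-0.65160847  0.05189989  0.00072571] -0.001902653446456989
```

View pics/p1.png

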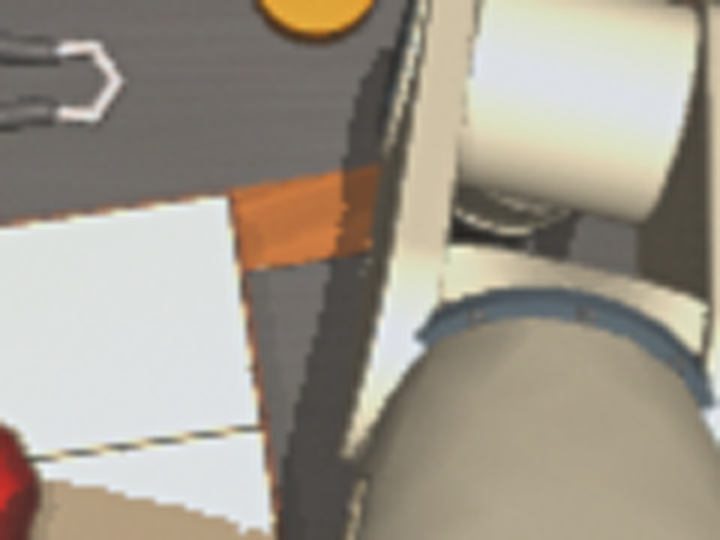

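The wedge is square and its thin end has reached the corner at crop (235,190), with almost no force so far. I'll keep pushing in smaller steps.

Call:
jog_arm(
  increments=[
    [0.002,0,0,0,0],
    [0.004,0,0,0,0],
    [0.006,0,0,0,0],
    [0.008,0,0,0,0],
    [0.01,0,0,0,0],
    [0.012,0,0,0,0],
    [0.014,0,0,0,0],
    [0.016,0,0,0,0],
    [0.018,0,0,0,0],
    [0.02,0,0,0,0],
    [0.021,0,0,0,0],
    [0.021,0,0,0,0],
  ],
)

```text
t: 7.78
tcp_pos: [0.6191, -0.1369, 0.0083]
orientation: [-180.0, -0.0, 96.9]
contact_force: [0.1, 0.1, 0.4]
opening: -0.004
grasp_force: 0.0
```

Call:
jog_arm(
  increments=[
    [0.001,0,0,0,0],
    [0.002,0,0,0,0],
    [0.003,0,0,0,0],
    [0.004,0,0,0,0],
    [0.004,0,0,0,0],
    [0.004,0,0,0,0],
  ],
)

```text
t: 8.28
tcp_pos: [0.6187, -0.1332, 0.0083]
orientation: [180.0, -0.0, 96.9]
contact_force: [-0.1, -0.1, -0.3]
opening: -0.001
grasp_force: 0.0
```

Call:
jog_arm(
  increments=[
    [0.001,0,0,0,0],
    [0.002,0,0,0,0],
    [0.002,0,0,0,0],
    [0.002,0,0,0,0],
  ],
)

```text
t: 8.62
tcp_pos: [0.6185, -0.1312, 0.0083]
orientation: [180.0, -0.0, 96.9]
contact_force: [-0.7, 0.6, -0.2]
opening: -0.003
grasp_force: 0.0
```

Call:
jog_arm(
  increments=[
    [0.001,0,0,0,0],
    [0.002,0,0,0,0],
    [0.002,0,0,0,0],
    [0.002,0,0,0,0],
  ],
)

```text
t: 8.95
tcp_pos: [0.6182, -0.1292, 0.0083]
orientation: [-180.0, -0.0, 96.9]
contact_force: [-0.5, -0.8, -0.8]
opening: -0.002
grasp_force: 0.0
```

Call:
jog_arm(
  increments=[
    [0.001,0,0,0,0],
    [0.001,0,0,0,0],
    [0.001,0,0,0,0],
  ],
)

```text
t: 9.2
tcp_pos: [0.6181, -0.1282, 0.0083]
orientation: [-180.0, -0.0, 96.9]
contact_force: [-0.2, -0.2, -0.2]
opening: -0.001
grasp_force: 0.0
```

Call:
jog_arm(
  increments=[
    [0.001,0,0,0,0],
    [0.001,0,0,0,0],
    [0.001,0,0,0,0],
  ],
)

```text
t: 9.45
tcp_pos: [0.6181, -0.1274, 0.0083]
orientation: [180.0, 0.0, 96.9]
contact_force: [0.4, -1.2, 0.1]
opening: 0.003
grasp_force: 0.8
```

Call:
jog_arm(
  increments=[
    [0.001,0,0,0,0],
    [0.001,0,0,0,0],
    [0.001,0,0,0,0],
  ],
)

```text
t: 9.7
tcp_pos: [0.6181, -0.1267, 0.0084]
orientation: [180.0, 0.0, 96.9]
contact_force: [1.2, -5.1, -0.8]
opening: 0.001
grasp_force: 2.6
```

Call:
jog_arm(
  increments=[
    [0.001,0,0,0,0],
    [0.001,0,0,0,0],
    [0.001,0,0,0,0],
  ],
)

```text
t: 9.95
tcp_pos: [0.6182, -0.1262, 0.0085]
orientation: [179.9, 0.1, 96.9]
contact_force: [1.4, -8.1, -1.3]
opening: -0.001
grasp_force: 3.8
```

The push force has risen to 8 N, so the wedge is snug. I'll back off, rise and check.

Call:
jog_arm(
  increments=[
    [-0.003,0,0,0,0],
    [-0.01,0,0,0,0],
    [-0.03,0,0,0,0],
    [-0.04,0,0,0,0],
    [-0.04,0,-0.04,0,0],
    [-0.04,0,-0.08,0,0],
    [-0.04,0,-0.12,0,0],
    [-0.04,0,-0.16,0,0],
    [-0.04,0,-0.18,0,0],
    [-0.04,0,-0.18,0,0],
    [-0.04,0,-0.18,0,0],
  ],
)

```text
t: 10.87
tcp_pos: [0.6231, -0.1653, 0.1897]
orientation: [179.9, 0.0, 96.9]
contact_force: [-0.5, 0.8, -0.0]
opening: 0.001
grasp_force: 0.0
```

Run:
```python
from m import *; from g import *
s=sense();print(s["tcp_pos"],s["orientation"],s["contact_force"],s["opening"])
c=capture("top");p,k=stand(c);print(p.tolist())
print(delta([.606,-.026,.130],96.9))
save(capture("scene"),"w.png",(200,150,370,290),4.3)
```

```text
[ 0.62314978 -0.16534719  0.18971689] [1.79851506e+02 3.94675795e-02 9.68510004e+01] [-5.45357877e-01  8.34079474e-01 -7.83840438e-04] 0.0011961705323469882
[[277, 173], [201, 184], [210, 247], [285, 236], [283, 213], [277, 211], [282, 210]]
[0.14, 0.0006, 0.058, -0.0008]
```

View pics/w.png

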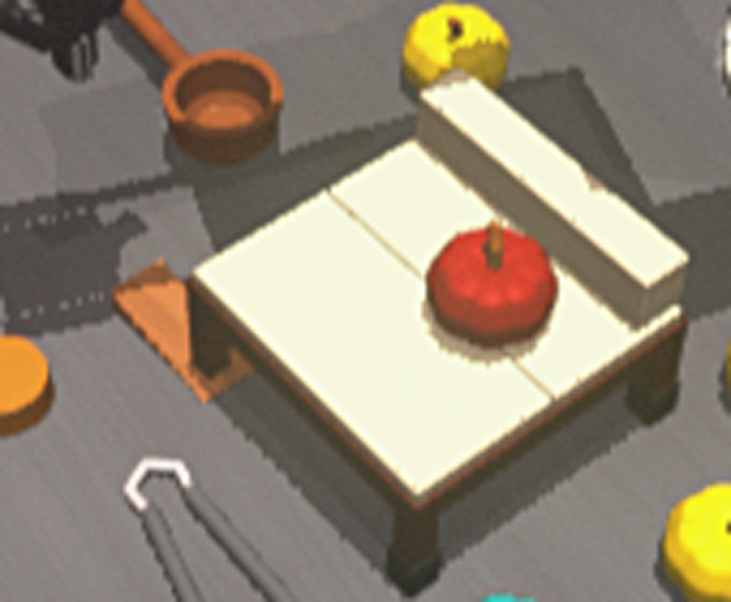

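The wedge lies square under the bare leg at crop (210,370) and the stand hasn't moved. Now the press test.

Call:
jog_arm(
  increments=[
    [0.04,0,0,0,0],
    [0.08,0,0,0,0],
    [0.12,0,0,0,0],
    [0.139,0,0,0,0],
    [0.139,0,0.02,0,0],
    [0.139,0,0.045,0,0],
    [0.139,0,0.06,0,0],
    [0.139,0,0.068,0,0],
    [0.139,0,0.072,0,0],
    [0.139,0,0.074,0,0],
    [0.139,0,0.074,0,0],
    [0.139,0,0.074,0,0],
  ],
)

```text
t: 11.97
tcp_pos: [0.6064, -0.0272, 0.1149]
orientation: [180.0, 0.0, 96.9]
contact_force: [-0.7, 0.4, 0.3]
opening: 0.001
grasp_force: 0.0
```

Call:
jog_arm(
  increments=[
    [0,0,0.001,0,0],
    [0,0,0.002,0,0],
    [0,0,0.002,0,0],
    [0,0,0.002,0,0],
  ],
)

```text
t: 12.3
tcp_pos: [0.606, -0.0271, 0.1126]
orientation: [180.0, 0.0, 96.9]
contact_force: [1.3, 0.7, 0.3]
opening: -0.001
grasp_force: 0.0
```

Call:
jog_arm(
  increments=[
    [0,0,0.001,0,0],
    [0,0,0.001,0,0],
    [0,0,0.001,0,0],
  ],
)

```text
t: 12.55
tcp_pos: [0.6061, -0.027, 0.1121]
orientation: [180.0, 0.0, 96.9]
contact_force: [-2.2, -0.8, 6.5]
opening: 0.001
grasp_force: 3.3
```

Call:
jog_arm(
  increments=[
    [0,0,0.001,0,0],
    [0,0,0.001,0,0],
    [0,0,0.001,0,0],
  ],
)

```text
t: 12.8
tcp_pos: [0.6062, -0.0271, 0.1119]
orientation: [179.9, 0.0, 96.9]
contact_force: [-5.1, -0.6, 14.4]
opening: -0.001
grasp_force: 7.3
```

The corner stays put at 14 N. I'll ease to about 10 N, hold, then lift off.

Call:
jog_arm(
  increments=[
    [0,0,-0.0005,0,0],
    [0,0,-0.0005,0,0],
    [0,0,-0.0005,0,0],
    [0,0,-0.0005,0,0],
    [0,0,-0.0005,0,0],
  ],
)

```text
t: 13.22
tcp_pos: [0.6061, -0.0271, 0.112]
orientation: [180.0, 0.0, 96.9]
contact_force: [-3.7, -0.2, 10.9]
opening: -0.002
grasp_force: 5.3
```

Call:
jog_arm(
  increments=[
    [0,0,-0.002,0,0],
    [0,0,-0.005,0,0],
    [0,0,-0.03,0,0],
    [0,0,-0.07,0,0],
    [0,0,-0.11,0,0],
    [-0.04,0,-0.15,0,0],
    [-0.08,0,-0.15,0,0],
    [-0.12,0,-0.15,0,0],
    [-0.15,0,-0.15,0,0],
    [-0.15,0,-0.15,0,0],
    [-0.15,0,-0.15,0,0],
  ],
)

```text
t: 14.13
tcp_pos: [0.6237, -0.1779, 0.2606]
orientation: [-180.0, -0.0, 96.7]
contact_force: [-0.3, -0.2, -0.9]
opening: 0.003
grasp_force: 0.0
```

Run:
```python
from m import *
s=sense();print(s["tcp_pos"],s["contact_force"],s["t"])
c=capture("top");p,k=stand(c);print(p.tolist())
save(capture("scene"),"f.png",(170,130,400,310),3.3)
```

```text
[ 0.6236919  -0.17790982  0.26064618] [-0.26401449 -0.15571037 -0.92351603] 14.1333
[[277, 173], [201, 184], [210, 247], [286, 237], [283, 213], [277, 211], [282, 210]]
```

View pics/f.png

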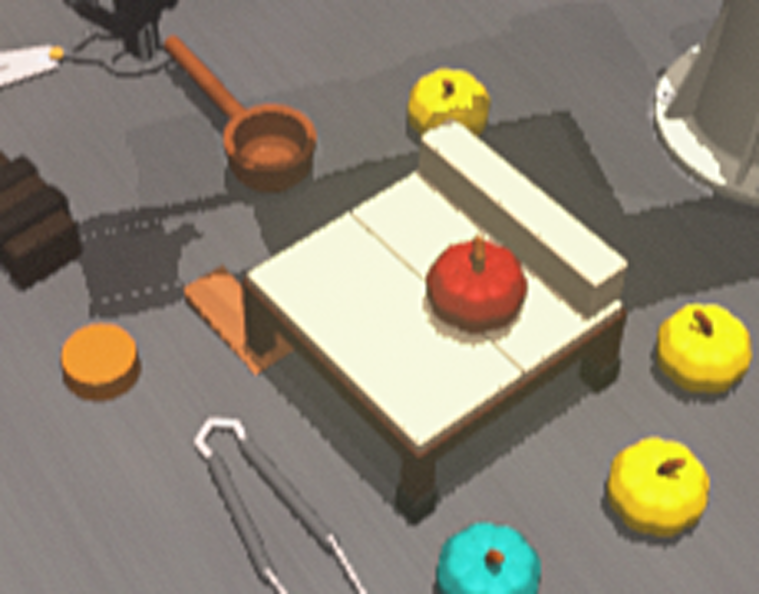

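The wedge is still in under the leg at crop (260,340). The stand, the pumpkin at (476,285) and the tools in view are where they were, and the arm is clear.

```bash
python3 -c "
from bench import hand_in; print(hand_in())"
```

```text
the job is handed in; nothing more can be done
None
```

I pushed the wedge in squarely under the bare leg until it was snug, and the corner did not give when pressed at 11–14 N, a little over the 5–10 N suggested; the stand and pumpkin show no movement, and I handed the job in at about 14 s (the hand-in returned no verdict).

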